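# Line up the spacer blocks by height on the setting-out board

### The job

Stand the four laminated spacer blocks upright in the four outlined places on the setting-out board, one in each, in order of height with the shortest next to the upright steel stop and the tallest at the far end. Set each block squarely inside its outline, long side along the row, and do not tip any block over on the way.

Things in the scene. Friction and masses are not known exactly. Their poses are not given: they have to be found in the camera images.
- block_30: loose spacer block, 30 mm tall, footprint 36 x 54 mm (all four alike); 2 plies of 15 mm, plywood on top, then teal and plywood in turn; 28 to 140 g. Origin: centre of its underside; x across the 36 mm width, y along the 54 mm length, z up. Starts upright on the bench (z = 0), on the robot's side of the board, at any yaw; only loose bits up to 10 mm high lie between the blocks
- block_45: loose spacer block, 45 mm tall, footprint 36 x 54 mm (all four alike); 3 plies of 15 mm, plywood on top, then teal and plywood in turn; 28 to 140 g. Origin: centre of its underside; x across the 36 mm width, y along the 54 mm length, z up. Starts upright on the bench (z = 0), on the robot's side of the board, at any yaw; only loose bits up to 10 mm high lie between the blocks
- block_60: loose spacer block, 60 mm tall, footprint 36 x 54 mm (all four alike); 4 plies of 15 mm, plywood on top, then teal and plywood in turn; 28 to 140 g. Origin: centre of its underside; x across the 36 mm width, y along the 54 mm length, z up. Starts upright on the bench (z = 0), on the robot's side of the board, at any yaw; only loose bits up to 10 mm high lie between the blocks
- block_75: loose spacer block, 75 mm tall, footprint 36 x 54 mm (all four alike); 5 plies of 15 mm, plywood on top, then teal and plywood in turn; 28 to 140 g. Origin: centre of its underside; x across the 36 mm width, y along the 54 mm length, z up. Starts upright on the bench (z = 0), on the robot's side of the board, at any yaw; only loose bits up to 10 mm high lie between the blocks
- board: plywood setting-out board, 85 (x) x 430 (y) x 12 mm, fixed; origin: centre of its underside, z up, y along the row. The four places lie on its centre line at y = -120, -40, 40, 120 mm, 12 mm above the bench. Nothing near the row or the blocks stands higher than 87 mm (the tallest block on the board)
- mark_a: one of four identical black outlines on the board (flat, nothing to bump into), 40 x 58 mm inside, long side along the row; origin: its centre, on the board's top; y along its length. Which letter lies where in the row varies
- mark_b: one of four identical black outlines on the board (flat, nothing to bump into), 40 x 58 mm inside, long side along the row; origin: its centre, on the board's top; y along its length. Which letter lies where in the row varies
- mark_c: one of four identical black outlines on the board (flat, nothing to bump into), 40 x 58 mm inside, long side along the row; origin: its centre, on the board's top; y along its length. Which letter lies where in the row varies
- mark_d: one of four identical black outlines on the board (flat, nothing to bump into), 40 x 58 mm inside, long side along the row; origin: its centre, on the board's top; y along its length. Which letter lies where in the row varies
- stop: upright dark steel stop fixed on the board at either end of the row (y = +195 or -195 mm of the board); 80 mm across the row, 22 mm along it, 54 mm tall with its bolt heads; the other end has a flat 3 mm aluminium plate. The places' centres lie 75, 155, 235 and 315 mm from its centre. Origin: centre of its underside, on the board's top
Mind the look-alikes: they are no part of the job. What is shaped like the block_30 but purple is not meant. Leave any white look-alike of the block_45 alone.

How it is judged:
At the end, for the whole second after the job is handed in: Shortest to tallest, the blocks stand 75, 155, 235 and 315 mm from the stop's centre and on the row's centre line (each within 12 mm), flat on the board (4 mm), upright (0.1 rad), long side along the row (0.22 rad), released and at rest (horizontal distance between block_30 and stop between 0.063 and 0.087 m and x of block_30 in the frame of board between -0.012 and 0.012 m and z of block_30 in the frame of board between 0.008 and 0.016 m and angle between the y axis of each of block_30, block_45, block_60, block_75 and the y axis of board, either way round below 0.22 rad and angle between each of block_30, block_45, block_60, block_75's own z axis and vertical below 0.1 rad and linear speed of each of block_30, block_45, block_60, block_75 below 0.02 m/s and contact force between each of block_30, block_45, block_60, block_75 and the fingers below 0.1 N and horizontal distance between block_45 and stop between 0.143 and 0.167 m and x of block_45 in the frame of board between -0.012 and 0.012 m and z of block_45 in the frame of board between 0.008 and 0.016 m and horizontal distance between block_60 and stop between 0.223 and 0.247 m and x of block_60 in the frame of board between -0.012 and 0.012 m and z of block_60 in the frame of board between 0.008 and 0.016 m and horizontal distance between block_75 and stop between 0.303 and 0.327 m and x of block_75 in the frame of board between -0.012 and 0.012 m and z of block_75 in the frame of board between 0.008 and 0.016 m); the robot touches nothing.
It fails at once if the 30 mm block is tipped over (tilted more than 0.7 rad) (angle between block_30's own z axis and vertical above 0.7 rad).
It fails at once if the 45 mm block is tipped over (tilted more than 0.7 rad) (angle between block_45's own z axis and vertical above 0.7 rad).
It fails at once if the 60 mm block is tipped over (tilted more than 0.7 rad) (angle between block_60's own z axis and vertical above 0.7 rad).
It fails at once if the 75 mm block is tipped over (tilted more than 0.7 rad) (angle between block_75's own z axis and vertical above 0.7 rad).
It also fails if it takes over 112 s, if anything falls off the work surface, if the arm or the gripper's body presses on something with over 40 N, if the wrist force passes 120 N, or if a joint passes its speed limit or range.

### The arm

A 6-joint arm with a two-finger parallel gripper is mounted at the origin on the work surface. World frame = base frame: x ahead of the robot, y to its left, z up, the work surface at z = 0. Lengths are in m, angles in rad, forces in N, time in s.
With the tool pointing down it reaches from about 0.375 to 0.975 m from the base axis. Payload 3.8 kg.
Tool frame: the origin (TCP) lies at the very end of the fingers, on their centre line; the grasp point (between the pads) lies 19 mm behind it (bot.tcp_to_grasp is the z of the grasp point in the tool frame, in m); z points along the fingers, y is the direction in which the jaws open and shut (so a half turn about z gives the same grasp; the last joint's range is limited). The gripper opens to 85 mm and grips with 20 to 120 N. Pads are 22 mm wide; open, the fingers measure 114 mm over their backs; the gripper's body (76 mm by 85 mm) begins 54 mm behind the grasp point. The pads swing forward as they close: fully open they stand 13 mm farther back than shut.
Start: joints at [1.293, 0.264, 1.604, -0, 1.274, -0.037], TCP at [0.161, 0.656, 0.231] pointing down, gripper open.
Joint ranges: [-2.63, 2.63], [-0.94, 2.18], [0.31, 2.57], [-1.31, 4.45], [0, 2.66], [-2.55, 2.55]. Speed limits (rad/s): [2.57, 2.57, 3.14, 3.14, 3.14, 3.14].

### API

Orientations are given as a rotation vector (axis times angle).
In Python, from workcell import status, vision, job, bot gives the robot as it stands.
- The arm moves only by the tool apply_moves, never from a script. Its argument "deltas" is a list of rows, each a list of 7 numbers: the shift along the tool's x, y, z in m, then the turn, a rotation vector about the tool's x, y, z in rad, then the closure, from 0 (fully open) to 1 (shut). In form: [[x, y, z, rx, ry, rz, jaw], ...]. A call has 1 to 8 rows; each row is the pose to reach, as a shift and turn from the pose commanded when the call began, along the tool's axes at that moment; what a row does not reach only later rows make up. A row lasts 1/12 s, in which the tool goes at most 41.7 mm and 7.16 degrees, less where a joint would pass 70% of its speed; a pose out of reach is approached as far as the arm can. A call with a gripper value outside its range is refused whole. The fingers move at their own pace and stop on an object; "squeeze" is the grip in N (left out, the last holds). Time passes only in rows, so rows that repeat a pose let the fingers close. It gives the time, the measured TCP pose, the force and the opening at its end, in the units of the state.
- status.read_state(): the state, without advancing time (a new reading comes with each control period).
- vision.read_camera(name): name is "scene" or "top"; returns the picture (384x512x3 uint8, red, green, blue); there is no depth.
- vision.get_calibration(name): a dict with "fov_y" (degrees; the focal length in pixels is half the picture's height over the tangent of half this angle, whatever the lens; pixels are square), "cx", "cy" (the principal point, pixels), "k1" (the pictures are not rectified: a ray, as slopes to the right and down, at radius r is drawn at 1 + k1 r^2 times it, then the intrinsics apply), "R" (3x3) and "t" (3): a world point X has camera coordinates R X + t. Camera axes: x right, y down, z forward; pixel columns grow to the right and rows downward; lengths in m; the calibration is good to about 2 mm. A picture is of the moment at which its call begins. get_calibration takes no time and is no camera call.
- job.finish_job(): hands the job in, once; it reports no verdict.
The state is a dict: "time": time; "q": joint angles; "joint_vel": joint speeds; "joint_torque": joint torques, N m; "tool_pos": TCP position; "tcp_rot": TCP orientation; "wrist_force": force on the tool from outside, world axes, zero at the start; "torque": the same for the moment, N m; "width": opening from 0.0 (shut) to 1.0 (fully open).
Only numpy, scipy, OpenCV 4.12 (cv2) and the standard library are available. Lean on these libraries where they do the work, as an engineer would, in place of code of your own. Each camera call takes 0.05 s, during which the arm holds its last target. There are 200 camera calls.

## Working session

There is one attempt and no reset: what is moved stays moved. The work goes in short steps, Python scripts to look and compute and a tool call to move; the robot and the scene stay as the last step left them, time stands still between calls to the robot, and variables do not carry over. Pictures are saved under pics/ and viewed, about 12 in all and at most 16, crops included, and the job is handed in when it is done.

Besides the shell and the picture viewer there is one more tool, called in YAML: its name, and indented under it one key for each argument. apply_moves: Moves the arm, as the interface text tells. Its arguments: {"type":"object","properties":{"deltas":{"type":"array","items":{"type":"array","items":{"type":"number"}}},"squeeze":{"type":"number"}},"required":["deltas"]}

```bash
ls; mkdir -p pics; python3 - <<'E'
from workcell import status, vision, job, bot
import cv2
print(status.read_state()); print(bot.tcp_to_grasp)
for n in ("scene","top"):
    im=vision.read_camera(n); cv2.imwrite(f"pics/{n}0.png",cv2.resize(im[:,:,::-1],(768,576),interpolation=cv2.INTER_CUBIC)); cv2.imwrite(f"{n}0raw.png",im[:,:,::-1])
    print(vision.get_calibration(n))
E
```

```text
pics
{'time': 0.0, 'q': array([ 1.29312503e+00,  2.64759265e-01,  1.60540333e+00, -3.14521854e-06,
        1.27365509e+00, -3.69039968e-02]), 'joint_vel': array([-4.41644276e-04, -1.49090661e-03, -3.87853259e-05,  9.05064426e-05,
       -6.71133083e-05,  5.05967602e-04]), 'joint_torque': array([-6.92272461e-04, -5.15115952e+01, -3.67313004e+01, -1.88510585e-04,
        1.31772197e-02, -1.58019509e-05]), 'tool_pos': array([0.16075733, 0.6548254 , 0.22994204]), 'tcp_rot': array([-0.37724039, -3.11851104,  0.00345228]), 'wrist_force': array([-0.32397981,  0.68343942,  0.47649037]), 'torque': array([-0.01252228, -0.00563739,  0.02755438]), 'width': 1.0018739055039083}
-0.0187
{'fov_y': 53.02722377733076, 'cx': 262.75350610431485, 'cy': 190.87998426295957, 'k1': -0.0922607368857127, 'R': array([[ 0.0559474 ,  0.99817217,  0.02285192],
       [ 0.5569348 , -0.0122036 , -0.83046655],
       [-0.82866972,  0.05918948, -0.55659958]]), 't': array([-0.0227741 , -0.22094053,  1.29639885])}
{'fov_y': 56.663544268884586, 'cx': 257.3096101770177, 'cy': 193.2401676624029, 'k1': 0.0380523506549442, 'R': array([[-0.01733812, -0.99948802,  0.0268903 ],
       [-0.99661612,  0.01511458, -0.08079517],
       [ 0.08034737, -0.02820014, -0.99636793]]), 't': array([0.00116001, 0.48866482, 0.79523908])}
```

View pics/scene0.png

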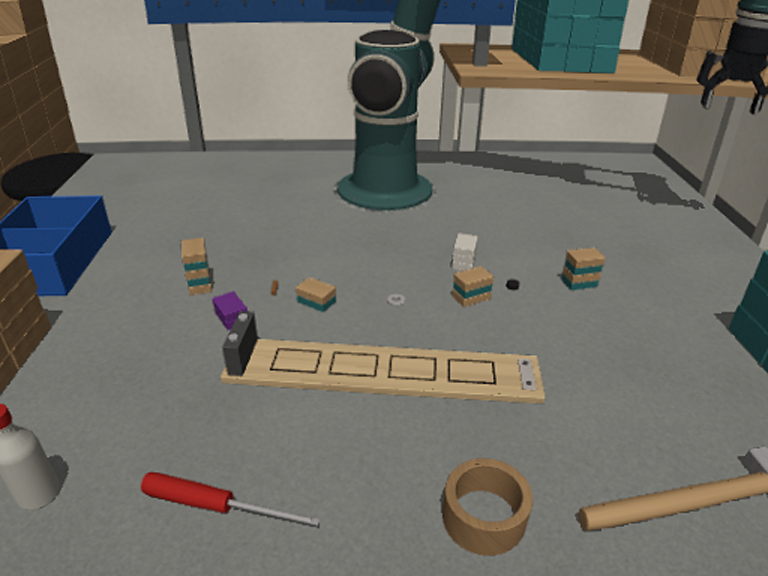

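View pics/top0.png

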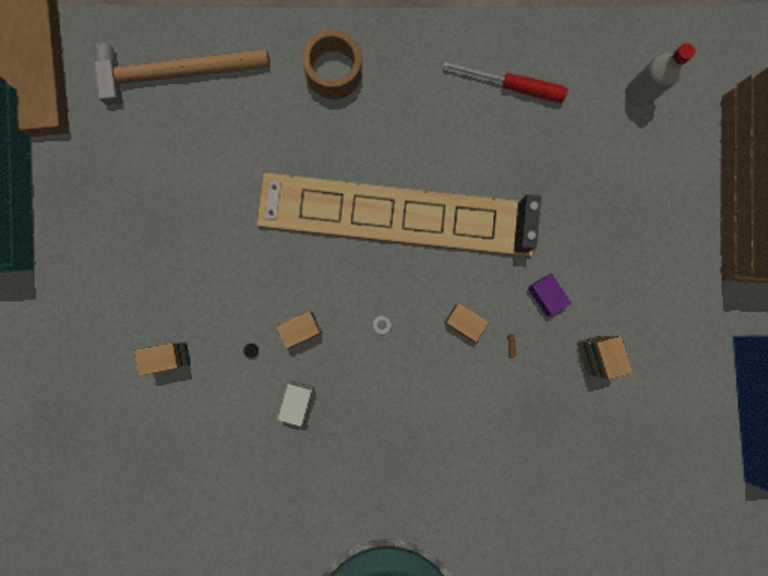

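The top view shows wooden block tops at (157,358), (299,330), (467,322) and (613,357), in 1.5x pixels. The look-alikes are white at (295,405) and purple at (550,295). The stop is at (530,222), the right (-y) end.

In the scene view the four blocks look like 75 at (195,265), 30 at (316,293), 45 at (472,286) and 60 at (583,268). White is at (465,250) and purple at (230,308). I'll check the plies in a crop and measure.

```bash
cat > h.py <<'E'
import numpy as np, cv2
from workcell import status, vision
from scipy.spatial.transform import Rotation as Ro
def cast(n,px,z):
    c=vision.get_calibration(n); f=192/np.tan(np.radians(c['fov_y']/2))
    K=np.array([[f,0,c['cx']],[0,f,c['cy']],[0,0,1.]])
    u=cv2.undistortPoints(np.float64(px).reshape(-1,1,2),K,np.array([c['k1'],0,0,0.])).reshape(-1,2)
    d=np.c_[u,np.ones(len(u))]@c['R']; o=-c['R'].T@c['t']
    return o+d*((z-o[2])/d[:,2])[:,None]
def rect(P):  # centre, sides, yaw of the long side
    (c,s,a)=cv2.minAreaRect(np.float32(P[:,:2]*1000)); 
    if s[0]<s[1]: a+=90; s=s[::-1]
    return np.round(np.array(c)/1000,4),np.round(s,1),round((a+90)%180-90,1)
def wood(im):
    h=cv2.cvtColor(im,cv2.COLOR_BGR2HSV); return cv2.inRange(h,(5,70,80),(25,255,255))
E
python3 - <<'E'
from h import *
im=cv2.imread('top0raw.png'); m=wood(im)
Z={(105,239):.06,(199,220):.045,(311,215):.03,(409,238):.075}
cs,_=cv2.findContours(m,cv2.RETR_EXTERNAL,cv2.CHAIN_APPROX_NONE)
for c in cs:
    if cv2.contourArea(c)<150: continue
    ctr=c.reshape(-1,2).mean(0)
    for k,z in Z.items():
        if np.hypot(*(ctr-k))<14: print(z,rect(cast('top',c,z)),ctr)
    if abs(ctr[1]-143)<15 and 230<ctr[0]<300: print('board',rect(cast('top',c,.012)),cv2.contourArea(c))
# outlines: holes
x0,y0,x1,y1=170,110,365,175
g=cv2.cvtColor(im,cv2.COLOR_BGR2GRAY)
d=((g<75)*255).astype(np.uint8); d[:y0]=0;d[y1:]=0;d[:,:x0]=0;d[:,x1:]=0
cs,h=cv2.findContours(d,cv2.RETR_CCOMP,cv2.CHAIN_APPROX_NONE)
for c,hh in zip(cs,h[0]):
    if hh[3]>=0 and 200<cv2.contourArea(c)<900: print('mark',rect(cast('top',c,.012)),c.reshape(-1,2).mean(0))
s=cv2.imread('scene0raw.png'); cv2.imwrite('pics/crop1.png',cv2.resize(s[150:260,110:410],(800,293),interpolation=cv2.INTER_CUBIC))
E
```

```text
0.06 (array([0.3932, 0.3217]), array([53.9, 36.2]), -78.6) [103.0625 239.0875]
0.075 (array([ 0.384 , -0.3259]), array([54.2, 36.6]), 15.4) [409.24675325 237.88311688]
0.045 (array([0.4317, 0.1236]), array([56.9, 35.9]), -65.5) [198.47222222 219.30555556]
0.03 (array([ 0.4382, -0.1273]), array([54.5, 36. ]), 56.5) [311.26153846 214.33846154]
board (array([ 0.6096, -0.0123]), array([400.1,  85.3]), 83.0) 5964.5
```

View pics/crop1.png

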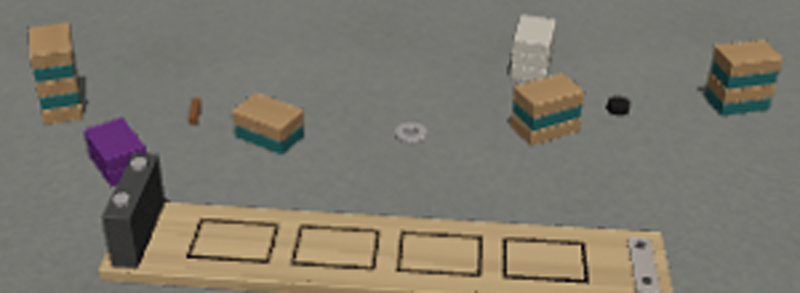

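The crop confirms the plies: 5 on the left, then 2, 3 and 4. White and purple are clearly separate from them. Next I'll measure the outlines.

```bash
python3 - <<'E'
from h import *
im=cv2.imread('top0raw.png'); k=4
b=cv2.resize(im[105:180,165:365],None,fx=k,fy=k,interpolation=cv2.INTER_CUBIC)
g=cv2.cvtColor(b,cv2.COLOR_BGR2GRAY)
bh=cv2.morphologyEx(g,cv2.MORPH_BLACKHAT,np.ones((25,25)))
_,d=cv2.threshold(bh,0,255,cv2.THRESH_OTSU)
cs,h=cv2.findContours(d,cv2.RETR_CCOMP,cv2.CHAIN_APPROX_NONE)
C=[]
for c,hh in zip(cs,h[0]):
    if hh[3]>=0 and cv2.contourArea(c)>3000:
        p=(c.reshape(-1,2)+.5)/k-.5+[165,105]; r=rect(cast('top',p,.012)); print('mark',r,p.mean(0)); C.append(r[0])
C=np.array(C); C=C[np.argsort(C[:,1])]
if len(C)>1: print(np.diff(C,axis=0), np.degrees(np.arctan2(*(C[-1]-C[0])[::-1])))
# stop: dark top at z=.066
for z,px in((.066,[[355.3,136.7],[353.7,157.3]]),): print('stop bolts',cast('top',px,z))
print(Ro.from_rotvec(status.read_state()['tcp_rot']).as_matrix().round(3))
E
```

```text
mark (array([ 0.5934, -0.1465]), array([57.7, 39.7]), 82.8) [316.0983871  148.01854839]
mark (array([ 0.6031, -0.0669]), array([57.8, 40. ]), 82.8) [282.11701278 144.30151757]
mark (array([0.613 , 0.0125]), array([58.4, 40. ]), 82.6) [247.95327476 140.57867412]
mark (array([0.6227, 0.092 ]), array([58.3, 39.6]), 82.4) [213.87979233 136.75599042]
[[0.0097 0.0796]
 [0.0099 0.0794]
 [0.0097 0.0795]] 82.99624124944935
stop bolts [[ 0.60609378 -0.22272687  0.066     ]
 [ 0.56047952 -0.21753201  0.066     ]]
[[-0.971  0.238 -0.001]
 [ 0.238  0.971 -0.002]
 [ 0.    -0.002 -1.   ]]
```

Places found: 80 mm pitch, row yaw 83°. 30 goes to (.593,-.147), 45 to (.603,-.067), 60 to (.613,.013) and 75 to (.623,.092). I'll add a delta planner and start with the 60.

```bash
cat >> h.py <<'E'
def plan(*goals):  # goals (x,y,z,jaw yaw deg), all as deltas from the present pose
    s=status.read_state(); R=Ro.from_rotvec(s['tcp_rot'])
    for x,y,z,a in goals:
        c,n=np.cos(np.radians(a)),np.sin(np.radians(a))
        G=Ro.from_matrix(np.array([[-n,c,0],[c,n,0],[0,0,-1]]))
        print(np.r_[R.inv().apply(np.array([x,y,z])-s['tool_pos']),(R.inv()*G).as_rotvec()].round(4).tolist())
    print('t',round(s['time'],2),'pos',s['tool_pos'].round(4),'w',round(s['width'],3),'F',s['wrist_force'].round(1),'q',s['q'].round(2))
E
python3 -c "
from h import *
plan((.3932,.3217,.15,11.4))"
```

```text
[-0.3052, -0.268, 0.0806, -0.0019, 0.0011, 1.131]
t 0.1 pos [0.1608 0.6549 0.23  ] w 1.0 F [1.  0.2 0. ] q [ 1.29  0.26  1.61  0.    1.27 -0.04]
```

apply_moves:
  deltas:
    - [-0.305,-0.268,0.08,0,0,1.131,0]
    - [-0.305,-0.268,0.08,0,0,1.131,0]
    - [-0.305,-0.268,0.08,0,0,1.131,0]
    - [-0.305,-0.268,0.08,0,0,1.131,0]
    - [-0.305,-0.268,0.08,0,0,1.131,0]
    - [-0.305,-0.268,0.08,0,0,1.131,0]
    - [-0.305,-0.268,0.08,0,0,1.131,0]
    - [-0.305,-0.268,0.08,0,0,1.131,0]
  squeeze: 50

```text
time: 0.77
tool_pos: [0.3485, 0.3853, 0.1661]
tcp_rot: [-1.834, -2.551, 0.001]
wrist_force: [0.9, 0.5, 0.9]
width: 1.001
```

apply_moves:
  deltas:
    - [0,0,0,0,0,0,0]
    - [0,0,0,0,0,0,0]
    - [0,0,0,0,0,0,0]

```text
time: 1.02
tool_pos: [0.3481, 0.3873, 0.1668]
tcp_rot: [-1.826, -2.555, -0.0]
wrist_force: [-0.1, 0.2, 0.3]
width: 1.0
```

```bash
python3 -c "
from h import *
plan((.3932,.3217,.15,11.4))"
```

```text
[-0.0767, 0.0214, 0.0167, -0.0004, -0.0005, 0.1308]
t 1.02 pos [0.3481 0.3873 0.1668] w 1.0 F [-0.1  0.2  0.3] q [0.79 0.02 2.   0.   1.12 0.46]
```

apply_moves:
  deltas:
    - [-0.077,0.021,0.017,0,0,0.131,0]
    - [-0.077,0.021,0.017,0,0,0.131,0]
    - [-0.077,0.021,0.017,0,0,0.131,0]
    - [-0.077,0.021,0.05,0,0,0.131,0]
    - [-0.077,0.021,0.085,0,0,0.131,0]
    - [-0.077,0.021,0.12,0,0,0.131,0]
    - [-0.077,0.021,0.145,0,0,0.131,0]
    - [-0.077,0.021,0.145,0,0,0.131,0]

```text
time: 1.68
tool_pos: [0.388, 0.3199, 0.0166]
tcp_rot: [-1.984, -2.432, 0.016]
wrist_force: [-1.0, -0.7, -0.8]
width: 1.001
```

```bash
python3 -c "
from h import *
plan((.3932,.3217,.021,11.4))
cv2.imwrite('pics/s1.png',cv2.resize(vision.read_camera('scene')[100:260,150:450,::-1],(750,400)))"
```

```text
[0.0007, 0.0054, -0.0044, -0.0096, 0.0041, 0.003]
t 1.68 pos [0.388  0.3199 0.0166] w 1.001 F [-1.  -0.7 -0.8] q [0.64 0.19 2.14 0.   0.82 0.44]
```

View pics/s1.png

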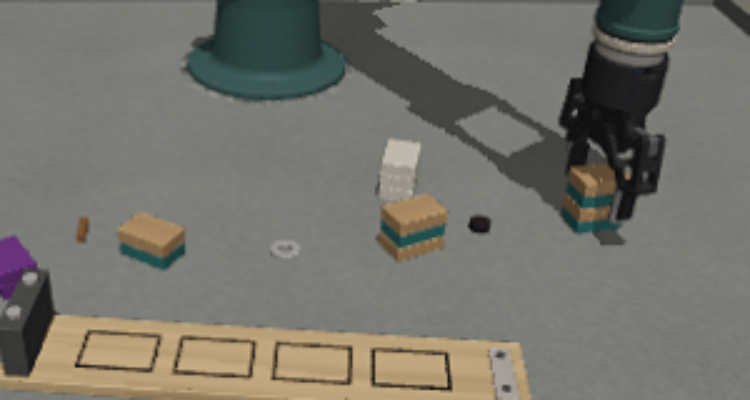

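The fingers straddle the 60 block at about (592,198). Closing on it.

apply_moves:
  deltas:
    - [0,0.002,-0.002,0,0,0,0]
    - [0,0.002,-0.002,0,0,0,1]
    - [0,0.002,-0.002,0,0,0,1]
    - [0,0.002,-0.002,0,0,0,1]
    - [0,0.002,-0.002,0,0,0,1]
    - [0,0.002,-0.002,0,0,0,1]
    - [0,0.002,-0.002,0,0,0,1]
    - [0,0.002,-0.002,0,0,0,1]

```text
time: 2.4
tool_pos: [0.3959, 0.3224, 0.0254]
tcp_rot: [1.99, 2.431, 0.004]
wrist_force: [-2.1, 1.2, 6.4]
width: 0.416
```

apply_moves:
  deltas:
    - [0,0,0,0,0,0,1]
    - [0,0,0,0,0,0,1]
    - [0,0,0,0,0,0,1]
    - [0,0,-0.02,0,0,0,1]
    - [0,0,-0.05,0,0,0,1]
    - [0,0,-0.08,0,0,0,1]
    - [0,0,-0.11,0,0,0,1]
    - [0,0,-0.11,0,0,0,1]

```text
time: 3.07
tool_pos: [0.3987, 0.3243, 0.1407]
tcp_rot: [1.988, 2.429, 0.018]
wrist_force: [0.7, 1.4, 0.3]
width: 0.413
```

```bash
python3 -c "
from h import *
plan((.613,.0125,.13,-7))"
```

```text
[-0.348, 0.1484, 0.0106, 0.0098, -0.0066, 0.3209]
t 3.07 pos [0.3987 0.3243 0.1407] w 0.413 F [0.7 1.4 0.3] q [ 0.63  0.03  2.05 -0.    1.05  0.44]
```

apply_moves:
  deltas:
    - [-0.348,0.148,0.01,0.01,-0.007,0.321,1]
    - [-0.348,0.148,0.01,0.01,-0.007,0.321,1]
    - [-0.348,0.148,0.01,0.01,-0.007,0.321,1]
    - [-0.348,0.148,0.01,0.01,-0.007,0.321,1]
    - [-0.348,0.148,0.01,0.01,-0.007,0.321,1]
    - [-0.348,0.148,0.01,0.01,-0.007,0.321,1]
    - [-0.348,0.148,0.01,0.01,-0.007,0.321,1]
    - [-0.348,0.148,0.01,0.01,-0.007,0.321,1]

```text
time: 3.73
tool_pos: [0.5836, 0.0447, 0.1243]
tcp_rot: [-2.352, -2.08, 0.02]
wrist_force: [0.2, 0.2, -1.0]
width: 0.415
```

apply_moves:
  deltas:
    - [0,0,0,0,0,0,1]
    - [0,0,0,0,0,0,1]
    - [0,0,0,0,0,0,1]

```text
time: 3.98
tool_pos: [0.5825, 0.0466, 0.1241]
tcp_rot: [-2.352, -2.079, 0.021]
wrist_force: [-0.0, 0.6, -1.4]
width: 0.413
```

```bash
python3 -c "
from h import *
plan((.613,.0125,.06,-7))"
```

```text
[-0.0295, 0.0352, 0.064, -0.0107, 0.0083, -0.0012]
t 3.98 pos [0.5825 0.0466 0.1241] w 0.413 F [-0.   0.6 -1.4] q [ 0.04  0.19  1.9  -0.01  1.06  0.17]
```

apply_moves:
  deltas:
    - [-0.0295,0.035,0.03,-0.0107,0.0083,0,1]
    - [-0.0295,0.035,0.05,-0.0107,0.0083,0,1]
    - [-0.0295,0.035,0.064,-0.0107,0.0083,0,1]
    - [-0.0295,0.035,0.064,-0.0107,0.0083,0,1]
    - [-0.0295,0.035,0.064,-0.0107,0.0083,0,1]
    - [-0.0295,0.035,0.064,-0.0107,0.0083,0,1]
    - [-0.0295,0.035,0.064,-0.0107,0.0083,0,1]

```text
time: 4.57
tool_pos: [0.6145, 0.0139, 0.0627]
tcp_rot: [2.349, 2.082, 0.005]
wrist_force: [0.0, -0.1, 0.2]
width: 0.415
```

```bash
python3 -c "
from h import *
plan((.613,.0125,.04,-7))
cv2.imwrite('pics/s2.png',cv2.resize(vision.read_camera('scene')[130:280,140:380,::-1],(720,450)))"
```

```text
[-0.0016, -0.0014, 0.0226, 0.0043, -0.0002, 0.0016]
t 4.57 pos [0.6145 0.0139 0.0627] w 0.415 F [ 0.  -0.1  0.2] q [-0.02  0.3   1.89 -0.    0.95  0.1 ]
```

View pics/s2.png

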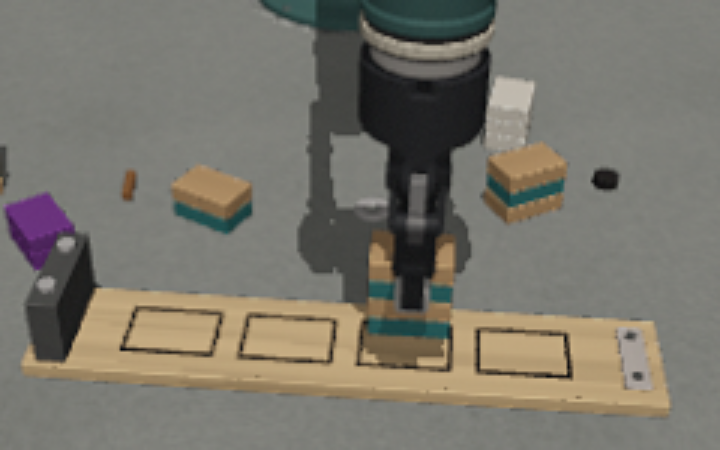

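The block hangs squarely over the third place, at (410,330). Lowering it and releasing.

apply_moves:
  deltas:
    - [-0.0015,-0.0015,0.012,0.004,0,0,1]
    - [-0.0015,-0.0015,0.022,0.004,0,0,1]
    - [-0.0015,-0.0015,0.025,0.004,0,0,1]
    - [-0.0015,-0.0015,0.025,0.004,0,0,1]
    - [-0.0015,-0.0015,0.025,0.004,0,0,1]

```text
time: 5.03
tool_pos: [0.6126, 0.0116, 0.0372]
tcp_rot: [-2.352, -2.081, 0.002]
wrist_force: [-2.8, 1.5, 9.7]
width: 0.413
```

```bash
python3 -c "
from h import *
plan((.613,.0125,.038,-7))"
```

```text
[0.0009, 0.0003, -0.0008, -0.0015, -0.0001, 0.0002]
t 5.03 pos [0.6126 0.0116 0.0372] w 0.413 F [-2.8  1.5  9.7] q [-0.02  0.33  1.9   0.    0.91  0.1 ]
```

Contact at 9.7 N, at the expected height. I'll release, retreat, and head for the 45.

apply_moves:
  deltas:
    - [0,0,0,0,0,0,0.4]
    - [0,0,0,0,0,0,0.2]
    - [0,0,0,0,0,0,0]
    - [0,0,0,0,0,0,0]
    - [0,0,-0.03,0,0,0,0]
    - [0,0,-0.07,0,0,0,0]
    - [0,0,-0.11,0,0,0,0]
    - [0,0,-0.11,0,0,0,0]

```text
time: 5.7
tool_pos: [0.6184, 0.0114, 0.1552]
tcp_rot: [2.346, 2.076, 0.015]
wrist_force: [1.9, -0.1, 1.8]
width: 1.002
```

apply_moves:
  deltas:
    - [0,0,0,0,0,0,0]
    - [0,0,0,0,0,0,0]

```text
time: 5.87
tool_pos: [0.6122, 0.0115, 0.1458]
tcp_rot: [-2.352, -2.081, 0.002]
wrist_force: [-0.1, 0.1, -0.7]
width: 1.001
```

```bash
python3 -c "
from h import *
plan((.4317,.1236,.11,24.5))"
```

```text
[0.0893, -0.1928, 0.0361, -0.0021, -0.0004, -0.5497]
t 5.87 pos [0.6122 0.0115 0.1458] w 1.001 F [-0.1  0.1 -0.7] q [-0.02  0.21  1.83  0.    1.1   0.1 ]
```

apply_moves:
  deltas:
    - [0.089,-0.193,0.036,-0.002,0,-0.55,0]
    - [0.089,-0.193,0.036,-0.002,0,-0.55,0]
    - [0.089,-0.193,0.036,-0.002,0,-0.55,0]
    - [0.089,-0.193,0.036,-0.002,0,-0.55,0]
    - [0.089,-0.193,0.036,-0.002,0,-0.55,0]
    - [0.089,-0.193,0.036,-0.002,0,-0.55,0]
    - [0.089,-0.193,0.036,-0.002,0,-0.55,0]
    - [0.089,-0.193,0.036,-0.002,0,-0.55,0]

```text
time: 6.53
tool_pos: [0.4308, 0.1232, 0.1091]
tcp_rot: [-1.697, -2.642, 0.002]
wrist_force: [-0.5, -0.8, 0.2]
width: 1.0
```

apply_moves:
  deltas:
    - [0,0,0,0,0,0,0]
    - [0,0,0,0,0,0,0]

```text
time: 6.7
tool_pos: [0.4333, 0.1229, 0.1106]
tcp_rot: [1.7, 2.641, 0.001]
wrist_force: [0.2, -0.6, -0.4]
width: 0.999
```

```bash
python3 -c "
from h import *
plan((.4317,.1236,.012,24.5))
im=vision.read_camera('top')[:,:,::-1]; cv2.imwrite('pics/t2.png',cv2.resize(im[100:280,90:430],(750,397)))"
```

```text
[0.0013, -0.0012, 0.0986, 0.0009, 0.0001, -0.0009]
t 6.7 pos [0.4333 0.1229 0.1106] w 0.999 F [ 0.2 -0.6 -0.4] q [ 0.22 -0.05  2.19  0.    1.   -0.21]
```

View pics/t2.png

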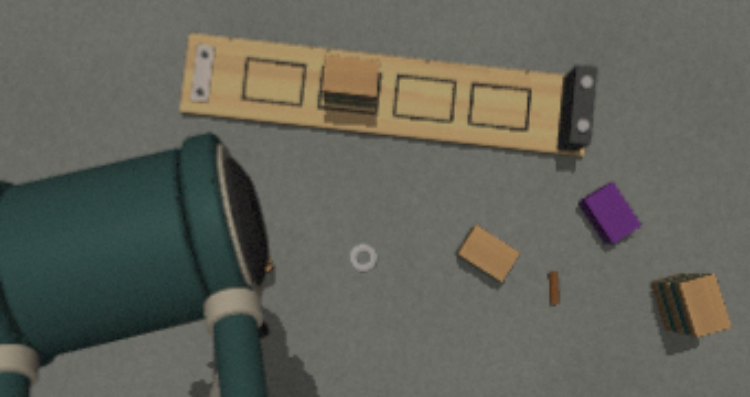

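The 60 stands in its outline, third from the stop. Now down onto the 45.

apply_moves:
  deltas:
    - [0.001,-0.001,0.035,0,0,0,0]
    - [0.001,-0.001,0.07,0,0,0,0]
    - [0.001,-0.001,0.095,0,0,0,0]
    - [0.001,-0.001,0.098,0,0,0,0]
    - [0.001,-0.001,0.098,0,0,0,0]
    - [0.001,-0.001,0.098,0,0,0,0]

```text
time: 7.25
tool_pos: [0.4317, 0.1237, 0.0132]
tcp_rot: [1.7, 2.641, 0.002]
wrist_force: [0.5, -0.2, 0.1]
width: 1.0
```

apply_moves:
  deltas:
    - [0,0,0,0,0,0,1]
    - [0,0,0,0,0,0,1]
    - [0,0,0,0,0,0,1]
    - [0,0,0,0,0,0,1]
    - [0,0,0,0,0,0,1]
    - [0,0,0,0,0,0,1]
    - [0,0,0,0,0,0,1]
    - [0,0,0,0,0,0,1]

```text
time: 7.92
tool_pos: [0.4315, 0.1241, 0.0136]
tcp_rot: [1.698, 2.642, 0.003]
wrist_force: [-0.7, 1.3, 7.2]
width: 0.414
```

apply_moves:
  deltas:
    - [0,0,0,0,0,0,1]
    - [0,0,-0.02,0,0,0,1]
    - [0,0,-0.05,0,0,0,1]
    - [0,0,-0.08,0,0,0,1]
    - [0,0,-0.1,0,0,0,1]
    - [0,0,-0.1,0,0,0,1]
    - [0,0,-0.1,0,0,0,1]
    - [0,0,-0.1,0,0,0,1]

```text
time: 8.58
tool_pos: [0.4295, 0.1237, 0.1116]
tcp_rot: [-1.698, -2.642, 0.001]
wrist_force: [0.3, 0.1, -0.1]
width: 0.415
```

```bash
python3 -c "
from h import *
plan((.6031,-.0669,.11,-7))"
```

```text
[-0.2455, 0.0789, 0.0013, -0.0013, -0.0003, 0.5502]
t 8.58 pos [0.4295 0.1237 0.1116] w 0.415 F [ 0.3  0.1 -0.1] q [ 0.22 -0.06  2.2   0.    1.01 -0.2 ]
```

apply_moves:
  deltas:
    - [-0.2455,0.079,0.001,-0.001,0,0.55,1]
    - [-0.2455,0.079,0.001,-0.001,0,0.55,1]
    - [-0.2455,0.079,0.001,-0.001,0,0.55,1]
    - [-0.2455,0.079,0.001,-0.001,0,0.55,1]
    - [-0.2455,0.079,0.001,-0.001,0,0.55,1]
    - [-0.2455,0.079,0.001,-0.001,0,0.55,1]
    - [-0.2455,0.079,0.001,-0.001,0,0.55,1]
    - [-0.2455,0.079,0.001,-0.001,0,0.55,1]

```text
time: 9.25
tool_pos: [0.6045, -0.069, 0.1088]
tcp_rot: [-2.355, -2.077, 0.002]
wrist_force: [-0.2, 1.3, -0.6]
width: 0.412
```

apply_moves:
  deltas:
    - [0,0,0,0,0,0,1]
    - [0,0,0,0,0,0,1]
    - [0,0,0,0,0,0,1]

```text
time: 9.5
tool_pos: [0.6023, -0.0654, 0.1102]
tcp_rot: [-2.35, -2.082, 0.001]
wrist_force: [0.9, 0.1, -0.9]
width: 0.412
```

```bash
python3 -c "
from h import *
plan((.6031,-.0669,.025,-7))"
```

```text
[-0.0015, 0.0011, 0.0852, -0.0017, -0.0009, 0.0015]
t 9.5 pos [ 0.6023 -0.0654  0.1102] w 0.412 F [ 0.9  0.1 -0.9] q [-0.15  0.24  1.87  0.    1.03 -0.03]
```

apply_moves:
  deltas:
    - [-0.0015,0.001,0.03,0,0,0,1]
    - [-0.0015,0.001,0.06,0,0,0,1]
    - [-0.0015,0.001,0.077,0,0,0,1]
    - [-0.0015,0.001,0.082,0,0,0,1]
    - [-0.0015,0.001,0.085,0,0,0,1]
    - [-0.0015,0.001,0.085,0,0,0,1]
    - [-0.0015,0.001,0.085,0,0,0,1]

```text
time: 10.08
tool_pos: [0.6055, -0.0677, 0.0274]
tcp_rot: [2.35, 2.082, 0.004]
wrist_force: [0.3, 0.0, -0.6]
width: 0.412
```

```bash
python3 -c "
from h import *
plan((.6031,-.0669,.025,-7))
cv2.imwrite('pics/s3.png',cv2.resize(vision.read_camera('scene')[130:280,140:380,::-1],(720,450)))"
```

```text
[0.0005, -0.0025, 0.0024, 0.0027, -0.0006, 0.0012]
t 10.08 pos [ 0.6055 -0.0677  0.0274] w 0.412 F [ 0.3  0.  -0.6] q [-0.15  0.34  1.92  0.    0.88 -0.03]
```

View pics/s3.png

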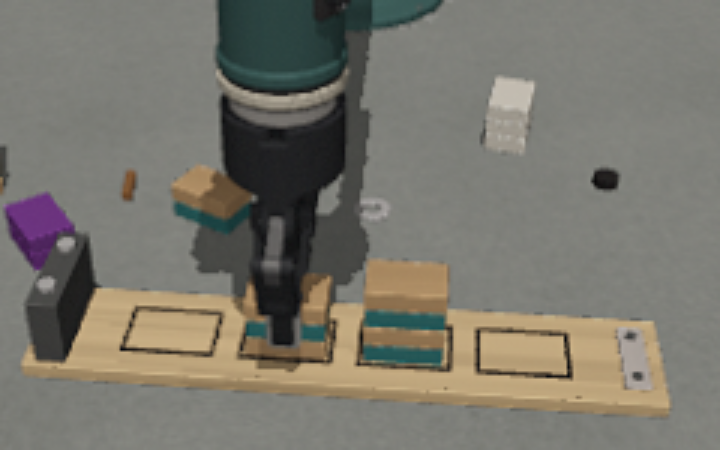

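The 45 hangs about 2 mm above the second place, at (287,335). Setting it down, releasing and rising.

apply_moves:
  deltas:
    - [0,-0.002,0.003,0,0,0,1]
    - [0,-0.002,0.003,0,0,0,1]
    - [0,-0.002,0.003,0,0,0,0.4]
    - [0,-0.002,0.003,0,0,0,0.2]
    - [0,-0.002,0.003,0,0,0,0]
    - [0,-0.002,0.003,0,0,0,0]
    - [0,-0.002,0.003,0,0,0,0]

```text
time: 10.72
tool_pos: [0.6027, -0.0681, 0.023]
tcp_rot: [-2.353, -2.082, -0.001]
wrist_force: [0.3, 0.6, 0.5]
width: 0.999
```

apply_moves:
  deltas:
    - [0,0,-0.03,0,0,0,0]
    - [0,0,-0.06,0,0,0,0]
    - [0,0,-0.09,0,0,0,0]
    - [0,0,-0.09,0,0,0,0]
    - [0,0,-0.09,0,0,0,0]

```text
time: 11.13
tool_pos: [0.605, -0.0684, 0.116]
tcp_rot: [2.349, 2.079, 0.007]
wrist_force: [-0.1, -0.5, 0.1]
width: 1.003
```

```bash
python3 -c "
from h import *
plan((.4382,-.1273,.11,-33.5))"
```

```text
[-0.0787, -0.1584, 0.005, 0.006, -0.0019, 0.4626]
t 11.13 pos [ 0.605  -0.0684  0.116 ] w 1.003 F [-0.1 -0.5  0.1] q [-0.15  0.23  1.87  0.    1.04 -0.03]
```

apply_moves:
  deltas:
    - [-0.079,-0.158,0.005,0,0,0.463,0]
    - [-0.079,-0.158,0.005,0,0,0.463,0]
    - [-0.079,-0.158,0.005,0,0,0.463,0]
    - [-0.079,-0.158,0.005,0,0,0.463,0]
    - [-0.079,-0.158,0.005,0,0,0.463,0]
    - [-0.079,-0.158,0.005,0,0,0.463,0]
    - [-0.079,-0.158,0.005,0,0,0.463,0]
    - [-0.079,-0.158,0.005,0,0,0.463,0]

```text
time: 11.8
tool_pos: [0.4377, -0.1273, 0.1081]
tcp_rot: [2.767, 1.487, 0.003]
wrist_force: [0.4, 0.4, -0.7]
width: 1.001
```

apply_moves:
  deltas:
    - [0,0,0,0,0,0,0]
    - [0,0,0,0,0,0,0]
    - [0,0,0,0,0,0,0]

```text
time: 12.05
tool_pos: [0.4375, -0.1271, 0.1081]
tcp_rot: [2.767, 1.488, 0.002]
wrist_force: [1.3, -0.5, -0.1]
width: 0.999
```

```bash
python3 -c "
from h import *
plan((.4382,-.1273,.005,-33.5))"
```

```text
[0.0001, 0.0006, 0.1031, 0.0006, -0.001, 0.0009]
t 12.05 pos [ 0.4375 -0.1271  0.1081] w 0.999 F [ 1.3 -0.5 -0.1] q [-0.34 -0.04  2.18  0.    1.    0.25]
```

apply_moves:
  deltas:
    - [0,0,0.035,0,0,0,0]
    - [0,0,0.07,0,0,0,0]
    - [0,0,0.09,0,0,0,0]
    - [0,0,0.1,0,0,0,0]
    - [0,0,0.102,0,0,0,0]
    - [0,0,0.102,0,0,0,0]
    - [0,0,0.102,0,0,0,0]

```text
time: 12.63
tool_pos: [0.4381, -0.1276, 0.0073]
tcp_rot: [2.766, 1.486, 0.004]
wrist_force: [-0.1, -0.2, 0.6]
width: 1.0
```

apply_moves:
  deltas:
    - [0,0,0,0,0,0,1]
    - [0,0,0,0,0,0,1]
    - [0,0,0,0,0,0,1]
    - [0,0,0,0,0,0,1]
    - [0,0,0,0,0,0,1]
    - [0,0,0,0,0,0,1]
    - [0,0,0,0,0,0,1]
    - [0,0,0,0,0,0,1]

```text
time: 13.3
tool_pos: [0.4375, -0.1276, 0.007]
tcp_rot: [2.767, 1.486, 0.003]
wrist_force: [0.0, 0.7, 6.9]
width: 0.409
```

apply_moves:
  deltas:
    - [0,0,0,0,0,0,1]
    - [0,0,-0.02,0,0,0,1]
    - [0,0,-0.05,0,0,0,1]
    - [0,0,-0.08,0,0,0,1]
    - [0,0,-0.1,0,0,0,1]
    - [0,0,-0.1,0,0,0,1]
    - [0,0,-0.1,0,0,0,1]
    - [0,0,-0.1,0,0,0,1]

```text
time: 13.97
tool_pos: [0.4356, -0.127, 0.1052]
tcp_rot: [-2.767, -1.486, -0.0]
wrist_force: [0.2, 0.5, -0.8]
width: 0.406
```

```bash
python3 -c "
from h import *
plan((.5934,-.1465,.11,-7))"
```

```text
[0.0709, 0.1424, -0.0049, -0.0009, -0.0008, -0.4628]
t 13.97 pos [ 0.4356 -0.127   0.1052] w 0.406 F [ 0.2  0.5 -0.8] q [-0.34 -0.04  2.19  0.    0.99  0.25]
```

apply_moves:
  deltas:
    - [0.071,0.1425,-0.005,0,0,-0.463,1]
    - [0.071,0.1425,-0.005,0,0,-0.463,1]
    - [0.071,0.1425,-0.005,0,0,-0.463,1]
    - [0.071,0.1425,-0.005,0,0,-0.463,1]
    - [0.071,0.1425,-0.005,0,0,-0.463,1]
    - [0.071,0.1425,-0.005,0,0,-0.463,1]
    - [0.071,0.1425,-0.005,0,0,-0.463,1]
    - [0.071,0.1425,-0.005,0,0,-0.463,1]

```text
time: 14.63
tool_pos: [0.592, -0.1462, 0.1093]
tcp_rot: [-2.351, -2.079, 0.002]
wrist_force: [-0.2, -0.8, -0.2]
width: 0.409
```

apply_moves:
  deltas:
    - [0,0,0,0,0,0,1]
    - [0,0,0,0,0,0,1]
    - [0,0,0,0,0,0,1]

```text
time: 14.88
tool_pos: [0.5937, -0.1467, 0.1114]
tcp_rot: [2.353, 2.081, 0.002]
wrist_force: [0.2, -0.3, -0.3]
width: 0.407
```

```bash
python3 -c "
from h import *
plan((.5934,-.1465,.019,-7))"
```

```text
[0.0001, -0.0004, 0.0924, 0.0009, -0.0006, -0.0002]
t 14.88 pos [ 0.5937 -0.1467  0.1114] w 0.407 F [ 0.2 -0.3 -0.3] q [-0.28  0.24  1.86  0.    1.04 -0.16]
```

apply_moves:
  deltas:
    - [0,0,0.03,0,0,0,1]
    - [0,0,0.06,0,0,0,1]
    - [0,0,0.083,0,0,0,1]
    - [0,0,0.089,0,0,0,1]
    - [0,0,0.09,0,0,0,1]
    - [0,0,0.09,0,0,0,1]
    - [0,0,0.092,0,0,0,1]
    - [0,0,0.092,0,0,0,1]

```text
time: 15.55
tool_pos: [0.5953, -0.147, 0.0202]
tcp_rot: [2.352, 2.081, 0.003]
wrist_force: [-0.7, -0.2, -0.7]
width: 0.408
```

```bash
python3 -c "
from h import *
plan((.5934,-.1465,.019,-7))
cv2.imwrite('pics/s4.png',cv2.resize(vision.read_camera('scene')[130:280,110:350,::-1],(720,450)))"
```

```text
[0.0003, -0.002, 0.0012, 0.0027, -0.0003, 0.0001]
t 15.55 pos [ 0.5953 -0.147   0.0202] w 0.408 F [-0.7 -0.2 -0.7] q [-0.28  0.36  1.91  0.    0.87 -0.16]
```

View pics/s4.png

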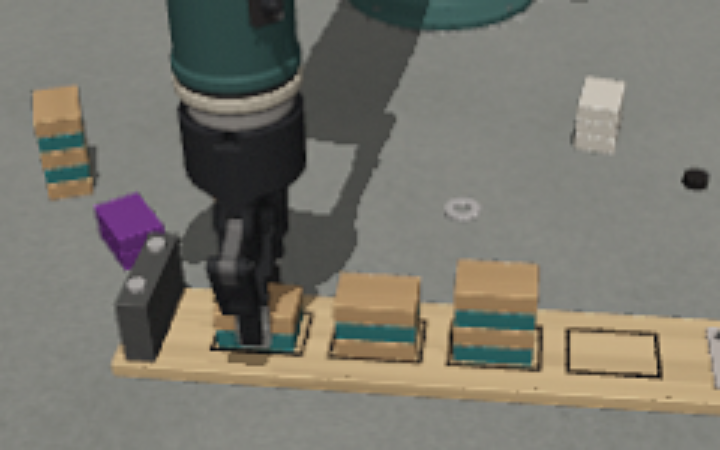

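The 30 is over the first place, at (258,320), and the 45 and 60 sit inside their outlines. Setting it down, releasing and rising.

apply_moves:
  deltas:
    - [0,-0.001,0.0015,0,0,0,1]
    - [0,-0.001,0.0015,0,0,0,1]
    - [0,-0.001,0.0015,0,0,0,0.4]
    - [0,-0.001,0.0015,0,0,0,0.2]
    - [0,-0.001,0.0015,0,0,0,0]
    - [0,-0.001,0.0015,0,0,0,0]
    - [0,-0.001,0.0015,0,0,0,0]

```text
time: 16.18
tool_pos: [0.5933, -0.1466, 0.0175]
tcp_rot: [-2.353, -2.082, -0.001]
wrist_force: [1.0, -0.2, 0.3]
width: 1.001
```

apply_moves:
  deltas:
    - [0,0,-0.03,0,0,0,0]
    - [0,0,-0.06,0,0,0,0]
    - [0,0,-0.09,0,0,0,0]
    - [0,0,-0.12,0,0,0,0]
    - [0,0,-0.12,0,0,0,0]
    - [0,0,-0.12,0,0,0,0]

```text
time: 16.68
tool_pos: [0.5955, -0.1473, 0.1407]
tcp_rot: [2.349, 2.079, 0.006]
wrist_force: [-0.0, 1.2, -0.5]
width: 1.001
```

```bash
python3 -c "
from h import *
plan((.384,-.3259,.13,-74.6))"
```

```text
[-0.203, -0.1882, 0.0095, 0.0059, -0.0035, 1.18]
t 16.68 pos [ 0.5955 -0.1473  0.1407] w 1.001 F [-0.   1.2 -0.5] q [-0.28  0.22  1.84  0.    1.08 -0.16]
```

apply_moves:
  deltas:
    - [-0.203,-0.188,0.009,0.003,-0.002,1.18,0]
    - [-0.203,-0.188,0.009,0.003,-0.002,1.18,0]
    - [-0.203,-0.188,0.009,0.003,-0.002,1.18,0]
    - [-0.203,-0.188,0.009,0.003,-0.002,1.18,0]
    - [-0.203,-0.188,0.009,0.003,-0.002,1.18,0]
    - [-0.203,-0.188,0.009,0.003,-0.002,1.18,0]
    - [-0.203,-0.188,0.009,0.003,-0.002,1.18,0]
    - [-0.203,-0.188,0.009,0.003,-0.002,1.18,0]

```text
time: 17.35
tool_pos: [0.3771, -0.3267, 0.126]
tcp_rot: [-3.063, -0.682, 0.01]
wrist_force: [0.3, 0.5, -0.2]
width: 1.004
```

apply_moves:
  deltas:
    - [0,0,0,0,0,0,0]
    - [0,0,0,0,0,0,0]
    - [0,0,0,0,0,0,0]

```text
time: 17.6
tool_pos: [0.3821, -0.3245, 0.1275]
tcp_rot: [-3.059, -0.704, 0.004]
wrist_force: [0.8, 0.2, -0.6]
width: 0.998
```

```bash
python3 -c "
from h import *
plan((.384,-.3259,.13,-74.6))"
```

```text
[0.0011, 0.0021, -0.0025, -0.0029, 0.0022, 0.1837]
t 17.6 pos [ 0.3821 -0.3245  0.1275] w 0.998 F [ 0.8  0.2 -0.6] q [-0.75  0.03  2.07 -0.    1.04  0.37]
```

apply_moves:
  deltas:
    - [0.001,0.002,0,-0.002,0.002,0.184,0]
    - [0.001,0.002,0,-0.002,0.002,0.184,0]
    - [0.001,0.002,0.03,-0.002,0.002,0.184,0]
    - [0.001,0.002,0.06,-0.002,0.002,0.184,0]
    - [0.001,0.002,0.085,-0.002,0.002,0.184,0]
    - [0.001,0.002,0.094,-0.002,0.002,0.184,0]
    - [0.001,0.002,0.094,-0.002,0.002,0.184,0]
    - [0.001,0.002,0.094,-0.002,0.002,0.184,0]

```text
time: 18.27
tool_pos: [0.3842, -0.3261, 0.0344]
tcp_rot: [-3.113, -0.418, 0.0]
wrist_force: [0.7, -0.6, -0.5]
width: 0.999
```

apply_moves:
  deltas:
    - [0,0,0,0,0,0,0]
    - [0,0,0,0,0,0,1]
    - [0,0,0,0,0,0,1]
    - [0,0,0,0,0,0,1]
    - [0,0,0,0,0,0,1]
    - [0,0,0,0,0,0,1]
    - [0,0,0,0,0,0,1]
    - [0,0,0,0,0,0,1]

```text
time: 18.93
tool_pos: [0.3843, -0.3272, 0.0353]
tcp_rot: [3.112, 0.414, 0.002]
wrist_force: [-0.0, -0.4, 5.5]
width: 0.414
```

```bash
python3 -c "
from h import *
plan((.384,-.3259,.14,-74.6))"
```

```text
[0.0002, -0.0011, -0.1047, 0.002, -0.0012, -0.0041]
t 18.93 pos [ 0.3843 -0.3272  0.0353] w 0.414 F [-0.  -0.4  5.5] q [-0.75  0.15  2.14  0.    0.85  0.55]
```

apply_moves:
  deltas:
    - [0,0,0,0,0,0,1]
    - [0,0,-0.02,0,0,0,1]
    - [0,0,-0.05,0,0,0,1]
    - [0,0,-0.08,0,0,0,1]
    - [0,0,-0.11,0,0,0,1]
    - [0,0,-0.125,0,0,0,1]
    - [0,0,-0.125,0,0,0,1]
    - [0,0,-0.125,0,0,0,1]

```text
time: 19.6
tool_pos: [0.3839, -0.3267, 0.1597]
tcp_rot: [3.112, 0.414, 0.002]
wrist_force: [0.9, 0.9, -1.0]
width: 0.412
```

```bash
python3 -c "
from h import *
plan((.6227,.092,.16,-7))"
```

```text
[0.3401, -0.3416, -0.0006, 0.0023, 0.0001, -1.1838]
t 19.6 pos [ 0.3839 -0.3267  0.1597] w 0.412 F [ 0.9  0.9 -1. ] q [-0.75 -0.    2.04 -0.    1.1   0.55]
```

.48 m takes two calls.

apply_moves:
  deltas:
    - [0.34,-0.342,0,0.002,0,-1.184,1]
    - [0.34,-0.342,0,0.002,0,-1.184,1]
    - [0.34,-0.342,0,0.002,0,-1.184,1]
    - [0.34,-0.342,0,0.002,0,-1.184,1]
    - [0.34,-0.342,0,0.002,0,-1.184,1]
    - [0.34,-0.342,0,0.002,0,-1.184,1]
    - [0.34,-0.342,0,0.002,0,-1.184,1]
    - [0.34,-0.342,0,0.002,0,-1.184,1]

```text
time: 20.27
tool_pos: [0.5472, -0.0347, 0.1561]
tcp_rot: [-2.525, -1.862, 0.006]
wrist_force: [0.2, -0.2, -1.1]
width: 0.416
```

apply_moves:
  deltas:
    - [0,0,0,0,0,0,1]
    - [0,0,0,0,0,0,1]
    - [0,0,0,0,0,0,1]

```text
time: 20.52
tool_pos: [0.5468, -0.0365, 0.1567]
tcp_rot: [-2.531, -1.855, 0.006]
wrist_force: [-0.1, -0.9, -0.8]
width: 0.414
```

```bash
python3 -c "
from h import *
plan((.6227,.092,.16,-7))"
```

```text
[0.1454, 0.0337, -0.0037, -0.0056, 0.0005, -0.1834]
t 20.52 pos [ 0.5468 -0.0365  0.1567] w 0.414 F [-0.1 -0.9 -0.8] q [-0.11  0.09  1.95  0.    1.11  0.19]
```

apply_moves:
  deltas:
    - [0.145,0.034,-0.004,-0.004,0,-0.183,1]
    - [0.145,0.034,-0.004,-0.004,0,-0.183,1]
    - [0.145,0.034,-0.004,-0.004,0,-0.183,1]
    - [0.145,0.034,-0.004,-0.004,0,-0.183,1]
    - [0.145,0.034,-0.004,-0.004,0,-0.183,1]
    - [0.145,0.034,-0.004,-0.004,0,-0.183,1]
    - [0.145,0.034,-0.004,-0.004,0,-0.183,1]
    - [0.145,0.034,-0.004,-0.004,0,-0.183,1]

```text
time: 21.18
tool_pos: [0.6235, 0.0891, 0.1625]
tcp_rot: [2.355, 2.077, 0.001]
wrist_force: [0.4, -0.4, -0.4]
width: 0.414
```

```bash
python3 -c "
from h import *
plan((.6227,.092,.0475,-7))"
```

```text
[0.0028, -0.0013, 0.115, 0.0014, 0.0007, -0.0032]
t 21.18 pos [0.6235 0.0891 0.1625] w 0.414 F [ 0.4 -0.4 -0.4] q [ 0.1   0.23  1.78 -0.    1.13  0.23]
```

apply_moves:
  deltas:
    - [0.002,-0.001,0.035,0,0,-0.002,1]
    - [0.002,-0.001,0.07,0,0,-0.002,1]
    - [0.002,-0.001,0.095,0,0,-0.002,1]
    - [0.002,-0.001,0.108,0,0,-0.002,1]
    - [0.002,-0.001,0.111,0,0,-0.002,1]
    - [0.002,-0.001,0.111,0,0,-0.002,1]
    - [0.002,-0.001,0.111,0,0,-0.002,1]
    - [0.002,-0.001,0.111,0,0,-0.002,1]

```text
time: 21.85
tool_pos: [0.6264, 0.0932, 0.0549]
tcp_rot: [2.348, 2.079, 0.009]
wrist_force: [-0.1, 0.0, -1.0]
width: 0.41
```

```bash
python3 -c "
from h import *
plan((.6227,.092,.0475,-7))
cv2.imwrite('pics/s5.png',cv2.resize(vision.read_camera('scene')[130:280,140:380,::-1],(720,450)))"
```

```text
[-0.0016, -0.0036, 0.0074, 0.0075, -0.0011, 0.0008]
t 21.85 pos [0.6264 0.0932 0.0549] w 0.41 F [-0.1  0.  -1. ] q [ 0.11  0.34  1.85 -0.    0.94  0.23]
```

View pics/s5.png

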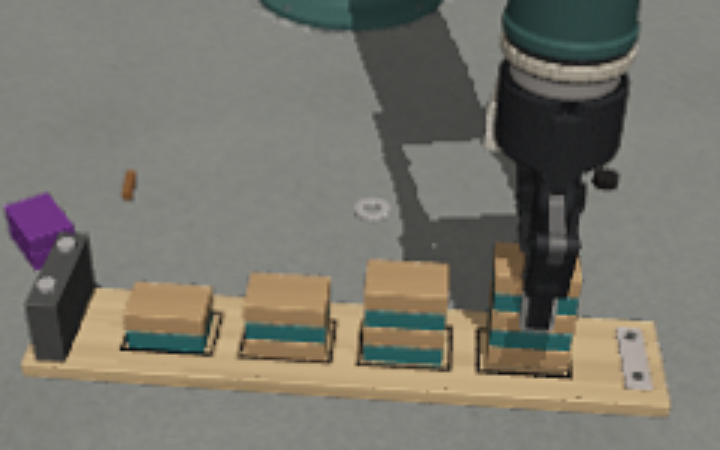

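The 75 hangs over the last place, at (530,345), and the arm is still settling. I'll dwell before lowering.

apply_moves:
  deltas:
    - [0,0,0,0,0,0,1]
    - [0,0,0,0,0,0,1]
    - [0,0,0,0,0,0,1]
    - [0,0,0,0,0,0,1]

```text
time: 22.23
tool_pos: [0.6246, 0.0933, 0.0528]
tcp_rot: [2.349, 2.081, 0.005]
wrist_force: [0.2, -0.1, -1.8]
width: 0.42
```

```bash
python3 -c "
from h import *
plan((.6227,.092,.0475,-7))"
```

```text
[-0.0015, -0.0017, 0.0053, 0.004, -0.0003, 0.0013]
t 22.23 pos [0.6246 0.0933 0.0528] w 0.42 F [ 0.2 -0.1 -1.8] q [ 0.11  0.34  1.86 -0.    0.94  0.23]
```

apply_moves:
  deltas:
    - [-0.001,-0.0015,0.003,0.003,0,0,1]
    - [-0.001,-0.0015,0.005,0.003,0,0,1]
    - [-0.001,-0.0015,0.006,0.003,0,0,1]
    - [-0.001,-0.0015,0.006,0.003,0,0,1]
    - [-0.001,-0.0015,0.006,0.003,0,0,1]

```text
time: 22.65
tool_pos: [0.6227, 0.0923, 0.0474]
tcp_rot: [-2.352, -2.083, 0.0]
wrist_force: [-3.3, -0.6, 6.6]
width: 0.418
```

apply_moves:
  deltas:
    - [0,0,0,0,0,0,0.4]
    - [0,0,0,0,0,0,0.2]
    - [0,0,0,0,0,0,0]
    - [0,0,0,0,0,0,0]
    - [0,0,0,0,0,0,0]

```text
time: 23.07
tool_pos: [0.6226, 0.0924, 0.0461]
tcp_rot: [-2.352, -2.083, -0.0]
wrist_force: [0.4, 0.3, -0.4]
width: 0.998
```

apply_moves:
  deltas:
    - [0,0,-0.03,0,0,0,0]
    - [0,0,-0.06,0,0,0,0]
    - [0,0,-0.1,0,0,0,0]
    - [0,0,-0.13,0,0,0,0]
    - [0,-0.12,-0.15,0,0,0,0]
    - [0,-0.15,-0.15,0,0,0,0]
    - [0,-0.19,-0.15,0,0,0,0]
    - [0,-0.22,-0.15,0,0,0,0]

```text
time: 23.73
tool_pos: [0.457, 0.1125, 0.1939]
tcp_rot: [2.352, 2.082, 0.002]
wrist_force: [-0.2, 0.4, 0.5]
width: 1.0
```

apply_moves:
  deltas:
    - [0.1,0,0,0,0,0,0]
    - [0.1,0,0,0,0,0,0]
    - [0.15,0,0,0,0,0,0]
    - [0.15,0,0,0,0,0,0]
    - [0.15,0,0,0,0,0,0]
    - [0.15,0,0,0,0,0,0]

```text
time: 24.23
tool_pos: [0.4761, 0.2624, 0.1933]
tcp_rot: [2.349, 2.086, -0.0]
wrist_force: [1.0, -0.0, 0.6]
width: 0.999
```

```bash
python3 - <<'E'
from h import *
im=vision.read_camera('top')[:,:,::-1].copy(); sc=vision.read_camera('scene')[:,:,::-1]
cv2.imwrite('t9.png',im); cv2.imwrite('pics/t9.png',cv2.resize(im[90:190,160:380],(792,360),interpolation=cv2.INTER_CUBIC))
cv2.imwrite('pics/s9.png',cv2.resize(sc[130:280,140:380],(720,450)))
plan((.62,.09,.2,-7))
E
```

```text
[-0.152, 0.1635, -0.0069, -0.0004, 0.0009, 0.0014]
t 24.33 pos [0.476  0.2606 0.1931] w 0.998 F [-0.  -0.9  0.4] q [ 0.46  0.04  1.93 -0.    1.17  0.58]
```

View pics/t9.png

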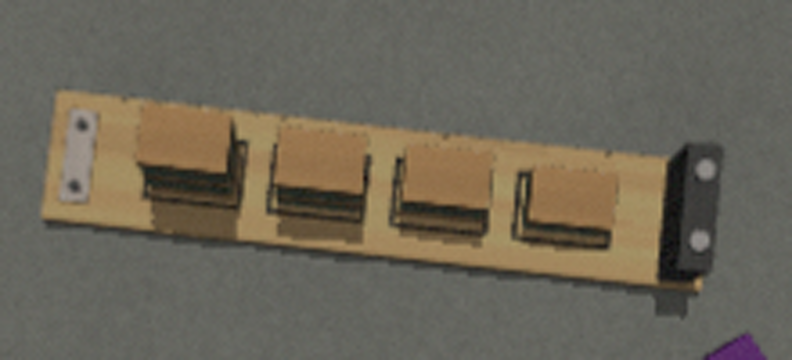

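View pics/s9.png

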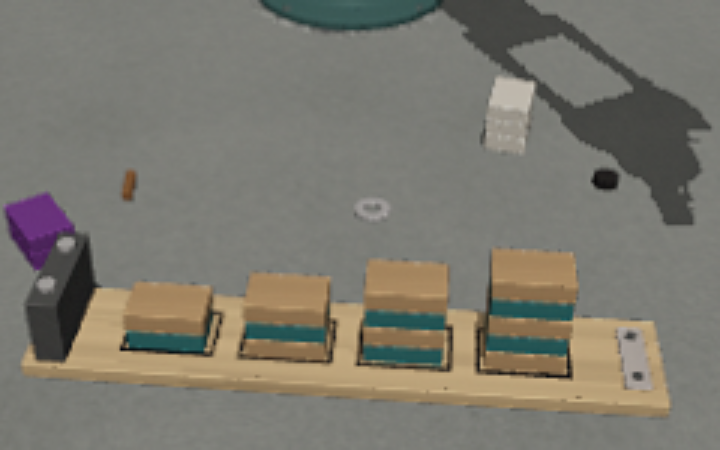

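All four stand upright in order inside their outlines, in both views. I'll finish with a numeric check of the top-face centres.

```bash
python3 - <<'E'
from h import *
im=cv2.imread('t9.png'); hs=cv2.cvtColor(im,cv2.COLOR_BGR2HSV)
G={.03:(.5934,-.1465),.045:(.6031,-.0669),.06:(.613,.0125),.075:(.6227,.092)}
V={.03:(572,195),.045:(448,175),.06:(321,155),.075:(185,138)}
print([hs[int(90+y/3.6),int(160+x/3.6)].tolist() for x,y in list(V.values())+[(640,200),(500,200)]])
u=np.array([np.cos(np.radians(83)),np.sin(np.radians(83))])
for h,(x,y) in V.items():
    p=(int(160+x/3.6),int(90+y/3.6)); m=np.zeros((386,514),np.uint8)
    cv2.floodFill(cv2.GaussianBlur(im,(3,3),0),m,p,0,(16,)*3,(16,)*3,cv2.FLOODFILL_FIXED_RANGE|cv2.FLOODFILL_MASK_ONLY|255<<8)
    c=max(cv2.findContours(m[1:-1,1:-1],cv2.RETR_EXTERNAL,cv2.CHAIN_APPROX_NONE)[0],key=cv2.contourArea)
    r=rect(cast('top',c,h+.012)); d=(r[0]-G[h])*1000; print(h,r,'along',(d@u).round(1),'across',(d@[u[1],-u[0]]).round(1))
E
```

```text
[[16, 123, 149], [16, 121, 147], [16, 126, 150], [16, 122, 144], [21, 98, 162], [19, 107, 162]]
0.03 (array([ 0.5934, -0.1436]), array([64.4, 46.7]), 82.5) along 2.9 across -0.4
0.045 (array([ 0.6023, -0.082 ]), array([90.5, 55.1]), 84.1) along -15.1 across 1.0
0.06 (array([0.6175, 0.0099]), array([59.8, 39.2]), 82.9) along -2.0 across 4.8
0.075 (array([0.6256, 0.1023]), array([82.2, 38.7]), 89.5) along 10.6 across 1.6
```

The flood fill leaked into the board (the measured sizes are too big), so those figures are unusable. I'll repeat it once with the hue that separates the block tops from the board.

```bash
python3 - <<'E'
from h import *
im=cv2.imread('t9.png'); hs=cv2.cvtColor(cv2.GaussianBlur(im,(3,3),0),cv2.COLOR_BGR2HSV)
m=cv2.inRange(hs,(12,112,115),(17,150,255)); m=cv2.morphologyEx(m,cv2.MORPH_OPEN,np.ones((5,5)))
G={.03:(.5934,-.1465),.045:(.6031,-.0669),.06:(.613,.0125),.075:(.6227,.092)}
V={.03:(572,195),.045:(448,175),.06:(321,155),.075:(185,138)}
u=np.array([np.cos(np.radians(83)),np.sin(np.radians(83))])
cs=cv2.findContours(m,cv2.RETR_EXTERNAL,cv2.CHAIN_APPROX_NONE)[0]
for h,(x,y) in V.items():
    for c in cs:
        if cv2.pointPolygonTest(c,(160+x/3.6,90+y/3.6),False)>0:
            r=rect(cast('top',c,h+.012)); d=(r[0]-G[h])*1000; print(h,r,'along',(d@u).round(1),'across',(d@[u[1],-u[0]]).round(1))
E
```

```text
0.03 (array([ 0.5962, -0.1474]), array([49.9, 36.4]), 88.2) along -0.6 across 2.9
0.045 (array([ 0.6067, -0.0666]), array([52.8, 35.2]), 84.1) along 0.7 across 3.5
0.06 (array([0.6135, 0.0116]), array([49.9, 35.2]), 89.0) along -0.8 across 0.6
0.075 (array([0.6234, 0.0919]), array([52.8, 34.4]), 89.4) along -0.0 across 0.7
```

All four are within 4 mm of their places, with yaw within about 6° (limit 12.6°). Handing in.

```bash
python3 -c "
from workcell import job
print(job.finish_job())"
```

```text
the job is handed in; nothing more can be done
None
```

All four blocks stand upright in the four outlines, running 30, 45, 60, 75 from the stop. I handed the job in at about 24 s of the 112 s allowed. The arm was clear with the gripper open, and the white and purple look-alikes were not touched.

**Last checks:**
- **By eye:** the final top and scene views show every block upright and inside its outline.
- **Position:** the measured top-face centres are within 1 mm along the row and 0.6 to 3.5 mm across it (limit 12 mm).
- **Yaw:** the block yaws came out 1 to 6° off the row, against a limit of 12.6°. These are rough, because the mask rounded the corners of the tops. The placing tool yaw was within 0.3° of the row.

**Failed check:** a first numeric check by flood fill leaked into the board and gave offsets of up to 15 mm. I discarded it because the shapes it measured were far larger than a block.

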